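# Close the carton and hold the turntable's index plunger out

## Robot

A 6-joint arm with a two-finger parallel gripper is mounted at the origin on the work surface. World frame = base frame: x ahead of the robot, y to its left, z up, the work surface at z = 0. Lengths are in m, angles in degrees, forces in N, time in s.
With the tool pointing down it reaches from about 0.3 to 0.75 m from the base axis. Payload 8.5 kg.
Tool frame: the origin (TCP) lies midway between the tips of the shut fingers; the grasp point (between the pads) lies 19 mm behind it; z points along the fingers, y is the line along which they close (so a half turn about z gives the same grasp; the last joint's range is limited). The gripper opens to 85 mm and grips with 20 to 120 N. Pads are 22 mm wide; open, the fingers measure 114 mm over their backs; the gripper's body (76 mm by 85 mm) begins 54 mm behind the grasp point. The pads swing forward as they close: fully open they stand 13 mm farther back than shut.
Start: joints at [57.107, 21.807, 74.336, -0, 83.858, -12.336], TCP at [0.193, 0.515, 0.231] pointing down, gripper open.
Joint ranges: [-178.18, 178.18], [-50.72, 133.34], [12.68, 142.11], [-81.47, 261.47], [9.98, 163.14], [-165.26, 165.26]. Speed limits (degrees/s): [136.94, 136.94, 180, 180, 180, 180].

## Interface

Orientations are given as a 3x3 rotation matrix whose columns are the frame's x, y, z axes.
In Python, from rig import env, get_image, close_job gives the robot as it stands.
- The arm moves only by the tool step_arm, never from a script. Its argument "targets" is a list of rows, each a list of 2 entries, a list of its own where there are three numbers: the shift along the tool's x, y, z as a fraction of full scale, then the turn, a rotation vector about the tool's x, y, z as a fraction of full scale. In form: [[[x, y, z], [wx, wy, wz]], ...]. A call has 1 to 10 rows; each row is the pose to reach, as a shift and turn from the pose commanded when the call began, along the tool's axes at that moment; what a row does not reach only later rows make up. Full scale, the value 1, is 0.3 m for a shift and 45 degrees for a turn. A row lasts 1/12 s, in which the tool goes at most 41.7 mm and 7.16 degrees, less where a joint would pass 70% of its speed; a pose out of reach is approached as far as the arm can. A call with a number of a shift or a turn outside -1 to 1 is refused whole. A call with a gripper value outside its range is refused whole. "jaw" is the finger opening in mm, from 0 to 85.4, set as the call begins (left out, the last holds). The fingers move at their own pace and stop on an object; "grip_force" is the grip in N (left out, the last holds). Time passes only in rows, so rows that repeat a pose let the fingers close. It gives the time, the measured TCP pose, the force, the opening and the grip force at its end, in the units of the state.
- env.observe(): the state, without advancing time (a new reading comes with each control period).
- get_image(name): name is "side" or "top" or "wrist"; returns a dict with "img" (480x640x3 uint8, red, green, blue), "z_map" (480x640 float32, m along the optical axis (not along the pixel's ray), 0 where there is no reading), "intrinsics" (3x3 intrinsics, pixels), "rvec" (rotation vector, rad) and "tvec" (3), from world to camera coordinates, as OpenCV has them. Camera axes: x right, y down, z forward; pixel columns grow to the right and rows downward; lengths in m; the calibration is good to about 2 mm. A picture is of the moment at which its call begins.
- close_job(): hands the job in; it is judged then, once.
The state is a dict: "time_s": time; "q": joint angles; "qvel": joint speeds; "joint_efforts": joint torques, N m; "position": TCP position; "tool_rot": TCP orientation; "ft_force": force on the tool from outside, world axes, zero at the start; "wrist_torque": the same for the moment, N m; "grip_width": finger opening in m; "gripper_force": force on a finger pad.
Only numpy, scipy, OpenCV 4.12 (cv2) and the standard library are available. Lean on these libraries where they do the work, as an engineer would, in place of code of your own. Each camera call takes 0.05 s, during which the arm holds its last target. There are 200 camera calls.

## Task

I am about to decorate the next side of the white carton on the indexing turntable: fold its four top flaps down flat to close it, the two short end flaps first and then the two long flaps over them. Only then take the black knob of the index plunger, pull it straight up as far as it goes, and finish while still holding it up there in the gripper, with the pin clear of the ring, so that I can turn the wheel. Leave the carton standing in its place on the wheel, do not turn the wheel yourself, and do not disturb the other things on the table.

Things in the scene. Friction and masses are not known exactly. Their poses are not given: they have to be found in the camera images.
- turntable: indexing turntable, fixed: green cast foot of 240 mm diameter, spindle, and a green plunger bracket on one side (upright 34 mm wide, outer face 175 mm from the spindle; its arm reaches inward over the index ring, top face 97 mm above the table). Origin: on the table under the spindle; z up; -x points to the index plunger, whose vertical axis is 128 mm from the spindle
- wheel (a joint): turn of the wheel about the spindle, rad, 0 at the start, positive counter-clockwise from above. Aluminium index ring of 284 mm diameter with twelve holes (45 to 55 mm above the table) under a plywood board of 220 mm diameter with a rubber mat, top 70 mm above the table. The pin in its hole locks it (0.008 rad of play); with the pin out it turns with light friction
- plunger_lift (a joint): lift of the sprung index plunger, m: 0 = pin down in its hole, 0.015 = pulled straight up to its stop. The 10 mm steel pin leaves the 10 mm thick ring at about 0.010. A spring pushes it down with 6 N at the bottom, 12 N at the stop (plus about 1.5 N of weight and rubbing); let go, it drops back in
- plunger: the index plunger: 10 mm steel pin with a black round knob on top, 28 mm diameter, 26 mm tall, steel dot on its top. Origin: at the pin's nose, 45.5 mm above the table when down; z up; the knob spans 72.5 to 98.5 mm above the origin. The knob is free on all sides and above; under it a 17 mm steel guide and, 21 mm below its underside, the bracket arm with a 21 mm nut
- knob_grip (a point): centre of the knob, 14 mm above its underside, on the plunger's axis; 132 mm above the table when the pin is down
- carton: white carton standing loose on the rubber mat in the middle of the wheel, 130 mm (its x) by 90 mm (its y) by 85 mm tall, 0.7 kg with two jars of paint inside, printed squares on its long sides. Origin: centre of its underside, 70 mm above the table; z up. The four top flaps hang on creases along its upper rim. A hard sideways push on an open flap can shift it (5 N or more)
- short_flap_1 (a joint): angle of the short end flap on the carton's +x end, rad: 0 = folded flat over the box, 1.57 = standing upright, more = leaning outward (2.8 at most). The flap is 82 mm along the crease, 43 mm from crease to free edge, 3 mm thick, and stays at whatever angle it is left (a push of about 0.4 N at its edge moves it)
- short_flap_1_crease (a point): middle of the crease of the short end flap on the carton's +x end, 86.5 mm above the carton's underside, 1.5 mm inside the outer face of the wall
- short_flap_2 (a joint): angle of the short end flap on the carton's -x end, rad: 0 = folded flat over the box, 1.57 = standing upright, more = leaning outward (2.8 at most). The flap is 82 mm along the crease, 43 mm from crease to free edge, 3 mm thick, and stays at whatever angle it is left (a push of about 0.4 N at its edge moves it)
- short_flap_2_crease (a point): middle of the crease of the short end flap on the carton's -x end, 86.5 mm above the carton's underside, 1.5 mm inside the outer face of the wall
- long_flap_1 (a joint): angle of the long flap on the carton's +y side, rad: 0 = folded flat over the box, 1.57 = standing upright, more = leaning outward (2.8 at most). The flap is 128 mm along the crease, 43 mm from crease to free edge, 3 mm thick, and stays at whatever angle it is left (a push of about 0.4 N at its edge moves it)
- long_flap_1_crease (a point): middle of the crease of the long flap on the carton's +y side, 90 mm above the carton's underside, 1.5 mm inside the outer face of the wall
- long_flap_2 (a joint): angle of the long flap on the carton's -y side, rad: 0 = folded flat over the box, 1.57 = standing upright, more = leaning outward (2.8 at most). The flap is 128 mm along the crease, 43 mm from crease to free edge, 3 mm thick, and stays at whatever angle it is left (a push of about 0.4 N at its edge moves it)
- long_flap_2_crease (a point): middle of the crease of the long flap on the carton's -y side, 90 mm above the carton's underside, 1.5 mm inside the outer face of the wall
- palette: bystander: round white paint palette with pink wells, 170 mm diameter, 12 mm thick, lying flat; origin: centre of its underside
- pink_bottle: bystander: pink paint bottle with a white cap, 56 mm diameter, 150 mm tall; origin: centre of its underside
- ink_pot: bystander: small green pot with a black lid, 48 mm diameter, 48 mm tall, standing close beside the turntable on the side away from the plunger; origin: centre of its underside
- marker: bystander: black and orange marker pen lying along its x, 136 mm long, 17 mm thick; origin: middle of its underside
- scissors: bystander: scissors with black handles lying flat along x, about 190 mm long, 8 mm high; origin: under the pivot
- spoon: bystander: spoon lying along x, 180 mm long, 20 mm high; origin: middle of its underside
- brush: bystander: thin paint brush lying along x, 230 mm long, 9 mm high; origin: middle of its underside
There are look-alikes about, which are no part of the job. Several things have the shape of the carton; the one meant has the colours described above.

How it is judged (in metres and radians):
On the way, in this order (a step that is already met when the one before it is completed fails the run):
1. both short end flaps are folded flat (value of joint each of short_flap_1, short_flap_2 below 0.17 rad), for 0.1 s.
2. both long flaps are folded flat over them (all of step 1 and value of joint each of long_flap_1, long_flap_2 below 0.17 rad), for 0.1 s.
3. the plunger is pulled fully up by the gripper (value of joint plunger_lift above 0.013 m and contact force between the fingers and plunger above 4 N), for 0.3 s.
At the end, for the whole second after the job is handed in: All four flaps folded flat (each within 0.17 rad), the plunger held at least 13 mm up (of 15) with the gripper's fingers bearing on its knob by more than 4 N, the wheel within 0.08 rad of where it stood, the carton upright (0.1 rad) and within 20 mm of its place (all of step 2 and all of step 3 and value of joint wheel between -0.08 and 0.08 rad and distance of carton from where it was at the start of the episode below 0.02 m and angle between carton's own z axis and vertical below 0.1 rad); the arm keeps its last pose, push and grip.
It fails at once if a long flap is folded in (below 0.5 rad) while a short flap is still open (above 0.5 rad) (value of joint any of long_flap_1, long_flap_2 below 0.5 rad and value of joint any of short_flap_1, short_flap_2 above 0.5 rad).
It fails at once if the plunger is lifted by more than 5 mm while a flap is still open (above 0.5 rad) (value of joint plunger_lift above 0.005 m and value of joint any of short_flap_1, short_flap_2, long_flap_1, long_flap_2 above 0.5 rad).
It fails at once if another thing on the table is moved by more than 30 mm (distance of any of palette, pink_bottle, ink_pot, marker, scissors, spoon, brush from where it was at the start of the episode above 0.03 m).
It also fails if it takes over 62 s, if anything falls off the work surface, if the arm or the gripper's body presses on something with over 40 N, if the wrist force passes 120 N, or if a joint passes its speed limit or range.

## Working session

There is one attempt and no reset: what is moved stays moved. The work goes in short steps, Python scripts to look and compute and a tool call to move; the robot and the scene stay as the last step left them, time stands still between calls to the robot, and variables do not carry over. Pictures are saved under pics/ and viewed, at most 10 in all, crops included, and the job is handed in when it is done.

Besides the shell and the picture viewer there is one more tool, called after "Request:" as a command line: name --argument value ..., lists and objects as JSON in quotes. step_arm: Moves the arm, as the interface text tells. Its arguments: {"type":"object","properties":{"targets":{"type":"array","items":{"type":"array"}},"jaw":{"type":"number"},"grip_force":{"type":"number"}},"required":["targets"]}

```bash
mkdir -p pics; ls; cat > h.py <<'E'
import numpy as np, cv2
from rig import env, get_image, close_job
def cam(n):
    d=get_image(n); d['R']=cv2.Rodrigues(np.array(d['rvec'],float))[0]; d['t']=np.array(d['tvec'],float).ravel(); d['K']=np.array(d['intrinsics']); return d
def save(d,f): cv2.imwrite('pics/'+f,cv2.cvtColor(d['img'],cv2.COLOR_RGB2BGR))
def ray(d,u,v,z):
    c=-d['R'].T@d['t']; r=d['R'].T@np.linalg.inv(d['K'])@[u,v,1]; return c+r*(z-c[2])/r[2]
def cloud(d):
    v,u=np.mgrid[:480,:640]; z=d['z_map']; p=np.linalg.inv(d['K'])@np.stack([u.ravel(),v.ravel(),np.ones(u.size)])*z.ravel()
    return (d['R'].T@(p-d['t'][:,None])).T.reshape(480,640,3)
def proj(d,p):
    q=d['K']@(d['R']@np.array(p)+d['t']); return q[:2]/q[2]
E
python3 - <<'E'
from h import *
for n in ('top','side'):
    d=cam(n); save(d,n+'0.png'); print(n,-d['R'].T@d['t'])
    np.savez(n+'0.npz',**{k:d[k] for k in('img','z_map','R','t','K')})
s=env.observe(); print(s['tool_rot'],s['position'],s['grip_width'],s['ft_force'])
E
```

```text
pics
top [ 0.39086582 -0.03858712  1.26932287]
side [ 0.25581943 -1.04459716  0.81471429]
[[-9.36322058e-01  3.51141658e-01 -7.34805759e-04]
 [ 3.51142294e-01  9.36321475e-01 -1.08884285e-03]
 [ 3.05676329e-04 -1.27752895e-03 -9.99999137e-01]] [0.19299031 0.5147559  0.23076001] 0.08550738508474823 [0.47016733 0.43934709 0.83761756]
```

View pics/top0.png

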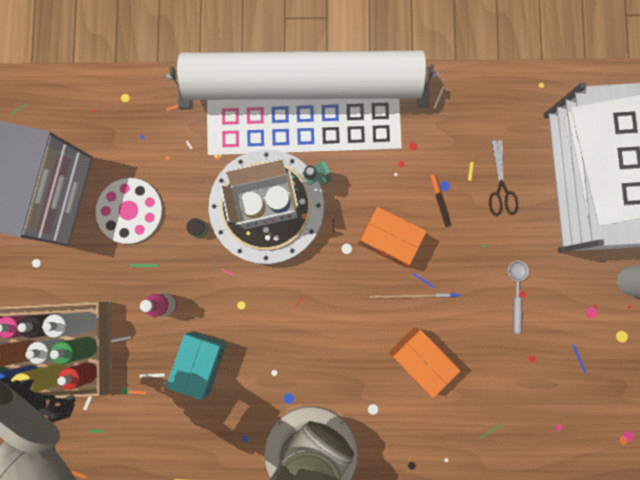

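View pics/side0.png

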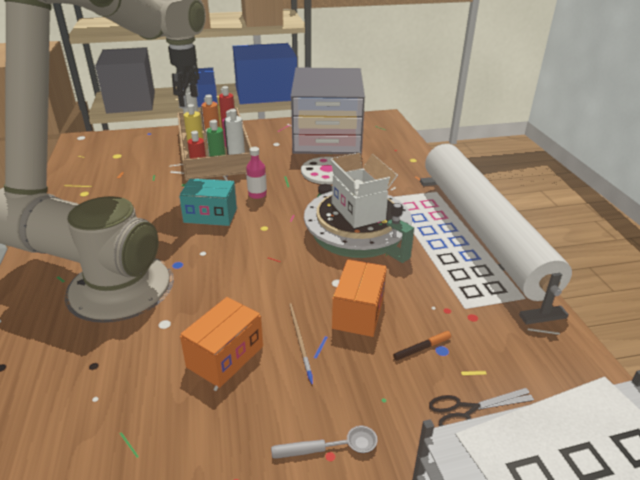

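Top view: robot base at (310,455), and the white open carton on the turntable at (262,195). The black knob is at about (310,172), with the green bracket at (322,173). Carton look-alikes: orange closed boxes (393,237) and (425,362), and a teal one (195,365); knob look-alike: the ink pot's black lid (197,228). I choose the white carton and the knob beside the bracket, and check both in a close crop.

```bash
python3 - <<'E'
from h import *
o=[]
for n,(a,b,c,e) in {'top':(195,335,140,275),'side':(295,425,145,265)}.items():
    d=dict(np.load(n+'0.npz')); im=d['img'][c:e,a:b]; o.append(cv2.resize(im,(400,400),interpolation=cv2.INTER_CUBIC))
cv2.imwrite('pics/crop0.png',cv2.cvtColor(np.hstack(o),cv2.COLOR_RGB2BGR))
d=dict(np.load('top0.npz')); P=cloud(d); im=d['img']
# ring: bright grey points z~0.055
m=(abs(P[...,2]-.055)<.004)&(abs(P[...,0]-.6)<.25)&(np.mgrid[:480,:640][1]>195)&(np.mgrid[:480,:640][1]<335)
ys,xs=np.nonzero(m); pts=P[m][:,:2]
# circle fit to outer contour
c,r=cv2.minEnclosingCircle(pts.astype(np.float32)); print('ring',c,r,len(pts))
h=cv2.convexHull(pts.astype(np.float32))[:,0]; A=np.c_[2*h,np.ones(len(h))]; s=np.linalg.lstsq(A,(h**2).sum(1),rcond=None)[0]; print(s[:2],np.sqrt(s[2]+s[:2]@s[:2]))
# knob top
g=(P[...,2]>.125)&(P[...,2]<.16)&(im.max(2)<90); 
n,l,st,ce=cv2.connectedComponentsWithStats(g.astype(np.uint8))
for i in range(1,n):
    if st[i,4]>15: print('dark',st[i],ce[i],np.median(P[l==i],0))
# flap rim points
for z0 in (.155,.165,.175,.185,.195):
    g=(abs(P[...,2]-z0)<.005)&(abs(P[...,1]-.08)<.13)&(abs(P[...,0]-.6)<.13)
    n,l,st,ce=cv2.connectedComponentsWithStats(g.astype(np.uint8))
    for i in range(1,n):
        if st[i,4]>15: q=P[l==i]; print(z0,st[i],q.mean(0).round(3),cv2.minAreaRect(q[:,:2].astype(np.float32)))
E
```

```text
ring (0.6076671481132507, 0.11494146287441254) 0.17809288203716278 3279
[0.60206946 0.11353658] 0.14489033022393635
dark [566  91   9   8  45] [570.17777778  95.26666667] [ 0.84168666 -0.59994488  0.14198873]
dark [ 56 138  12   6  33] [ 61.21212121 140.57575758] [0.74105454 0.5713742  0.14736178]
dark [304 170  12   9  49] [310.04081633 175.24489796] [ 0.65764532 -0.00284651  0.14097046]
dark [582 243  10   5  32] [586.1875  244.84375] [ 0.49668716 -0.6195107   0.14339008]
dark [ 20 316  22  22 299] [ 32.10033445 326.19732441] [0.31619959 0.62243899 0.13446272]
dark [ 68 349   7  14  21] [ 71.76190476 354.76190476] [0.25157273 0.53231239 0.12893094]
dark [307 423  47  36 269] [330.92936803 435.53903346] [ 0.08776057 -0.04920866  0.14493217]
0.155 [248 173  38  11  64] [0.648 0.094 0.155] ((0.6479504108428955, 0.09476959705352783), (0.004488623235374689, 0.08654914796352386), 11.971199035644531)
0.155 [230 182  17  10  35] [0.632 0.16  0.155] ((0.6313185691833496, 0.15823885798454285), (0.01150844432413578, 0.035849038511514664), 20.70101547241211)
0.165 [229 169  57  17 226] [0.647 
[... 1145 characters left out ...]
166275), (0.03221726417541504, 0.0024887623731046915), 13.120923042297363)
0.185 [223 186  11  36  96] [0.584 0.176 0.185] ((0.5851148366928101, 0.17688922584056854), (0.0797775536775589, 0.006886504590511322), 13.404934883117676)
0.195 [225 159  58  16 166] [0.666 0.12  0.193] ((0.6654942631721497, 0.11897338181734085), (0.009000906720757484, 0.12740769982337952), 11.922903060913086)
0.195 [288 170   9  33  61] [0.621 0.036 0.197] ((0.6208155751228333, 0.035816796123981476), (0.07243229448795319, 0.00531036127358675), 12.58020305633545)
0.195 [220 186  10  36 103] [0.584 0.181 0.194] ((0.5842181444168091, 0.18047383427619934), (0.07994932681322098, 0.006729522254317999), 12.229129791259766)
```

View pics/crop0.png

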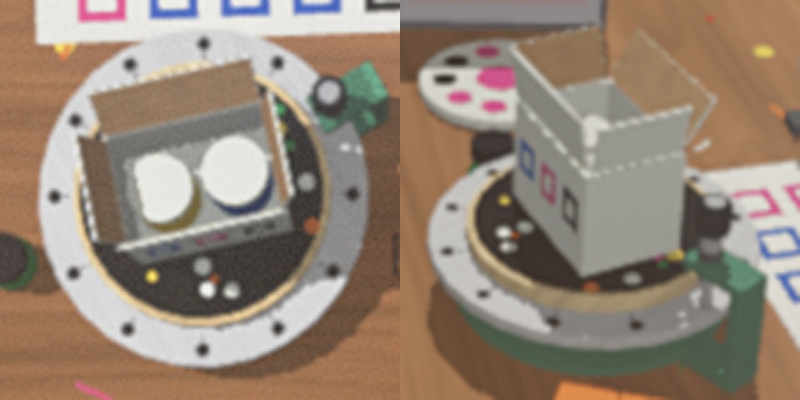

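The crop shows the white carton with jars inside and all four flaps standing open. The black knob with its steel dot is at crop (328,92), which is full-image pixel (310,171). Next I'll fix the planes in the box frame.

```bash
python3 - <<'E'
from h import *
a=np.radians(12.3); n=np.array([np.cos(a),np.sin(a)]); u=np.array([-n[1],n[0]])
T={k:dict(np.load(k+'0.npz')) for k in('top','side')}
c=np.array([.602,.1135]); print('table n,u',c@n,c@u)
for k,d in T.items():
    P=cloud(d); im=d['img'].astype(int); N=P[...,:2]@n; U=P[...,:2]@u; Z=P[...,2]
    box=(abs(N-.611)<.09)&(abs(U+.022)<.11)&(Z<.22)
    for z in np.arange(.12,.215,.01):
        m=box&(abs(Z-z)<.005)
        f=lambda m:(m.sum(),*np.percentile(N[m],[5,50,95]).round(4),*np.percentile(U[m],[5,50,95]).round(4)) if m.sum()>6 else ''
        s=m&(abs(U+.022)<.05)
        print(k,round(z,3),'near',f(s&(N<.59)),'far',f(s&(N>.63)),'\n    -u',f(m&(U<-.07)&(abs(N-.611)<.035)),'+u',f(m&(U>.02)&(abs(N-.611)<.035)))
    # knob: dark pixels near expected; steel dot
    q=proj(d,[.657,-.003,.144]); x,y=q.round().astype(int); print(k,'expected knob px',q)
    w=(np.hypot(P[...,0]-.657,P[...,1]+.003)<.035)&(Z>.115)&(Z<.15); dk=w&(im.max(2)<80); dot=w&(im.min(2)>100)
    for nm,mm in(('dark',dk),('dot',dot)):
        yy,xx=np.nonzero(mm); print(nm,len(xx),xx.mean(),yy.mean(),xx.min(),xx.max(),yy.min(),yy.max(),ray(d,xx.mean(),yy.mean(),.144).round(4), np.median(P[mm],0))
E
```

```text
table n,u 0.6123603846522385 -0.017349619839133468
top 0.12 near (np.int64(51), np.float64(0.5642), np.float64(0.5652), np.float64(0.5867), np.float64(-0.066), np.float64(-0.0286), np.float64(0.0205)) far (np.int64(43), np.float64(0.6513), np.float64(0.6522), np.float64(0.6528), np.float64(-0.066), np.float64(-0.021), np.float64(0.0248)) 
    -u  +u (np.int64(20), np.float64(0.5833), np.float64(0.607), np.float64(0.6418), np.float64(0.0351), np.float64(0.0361), np.float64(0.0366))
top 0.13 near (np.int64(83), np.float64(0.5645), np.float64(0.5831), np.float64(0.5889), np.float64(-0.0653), np.float64(-0.0114), np.float64(0.0179)) far (np.int64(65), np.float64(0.6312), np.float64(0.6519), np.float64(0.6526), np.float64(-0.0666), np.float64(-0.0333), np.float64(0.019)) 
    -u (np.int64(31), np.float64(0.591), np.float64(0.6073), np.float64(0.6236), np.float64(-0.0828), np.float64(-0.0759), np.float64(-0.071)) +u (np.int64(37), np.float64(0.584), np.float64(0.6122), np.float64(0.6361), np.float64(0.0203), np.float64(0.0278), np.float64(0.0365))
top 0.14 near (np.int64(79), np.float64(0.
[... 8167 characters left out ...]
(0.5592), np.float64(0.5621), np.float64(-0.0671), np.float64(-0.0299), np.float64(0.0228)) far  
    -u (np.int64(37), np.float64(0.582), np.float64(0.6107), np.float64(0.6424), np.float64(-0.1044), np.float64(-0.1015), np.float64(-0.0987)) +u (np.int64(20), np.float64(0.5818), np.float64(0.6139), np.float64(0.6352), np.float64(0.0464), np.float64(0.0487), np.float64(0.0519))
side 0.21 near  far  
    -u  +u 
side expected knob px [392.82728171 205.47756858]
dark 92 395.8804347826087 210.93478260869566 391 402 205 216 [ 0.6563 -0.028   0.144 ] [ 0.66203455 -0.01323824  0.13377653]
dot 46 398.17391304347825 207.0 394 403 203 217 [ 0.6674 -0.0121  0.144 ] [ 0.67031313 -0.00351803  0.14279574]
```

Request:
step_arm --targets '[[[0,0,0],[0,0,0.16]],[[0,0,0],[0,0,0.32]],[[0,0,0],[0,0,0.48]],[[0,0,0],[0,0,0.64]],[[0,0,0],[0,0,0.8]],[[0,0,0],[0,0,0.95]]]' --jaw 0

```text
time_s: 0.6
position: [0.193, 0.5148, 0.231]
tool_rot: [[-0.444, 0.896, -0.0], [0.896, 0.444, -0.001], [-0.0, -0.001, -1.0]]
ft_force: [-0.7, -0.3, -0.0]
grip_width: 0.012
gripper_force: 0.0
```

Request:
step_arm --targets '[[[0,0,0],[0,0,0.15]],[[0,0,0],[0,0,0.313]],[[0,0,0],[0,0,0.313]]]'

```text
time_s: 0.85
position: [0.193, 0.5148, 0.231]
tool_rot: [[-0.214, 0.977, -0.0], [0.977, 0.214, -0.001], [-0.001, -0.001, -1.0]]
ft_force: [0.1, -0.3, 0.5]
grip_width: 0.0001
gripper_force: 0.0
```

Request:
step_arm --targets '[[[-0.09,0.09,0],[0,0,0]],[[-0.18,0.18,0],[0,0,0]],[[-0.27,0.27,0],[0,0,0]],[[-0.36,0.36,0],[0,0,0]],[[-0.45,0.45,0],[0,0,0]],[[-0.54,0.54,0],[0,0,0]],[[-0.63,0.63,0],[0,0,0]],[[-0.73,0.73,0],[0,0,0]],[[-0.73,0.73,0],[0,0,0]],[[-0.73,0.73,0],[0,0,0]]]'

```text
time_s: 1.68
position: [0.4561, 0.3477, 0.2306]
tool_rot: [[-0.218, 0.976, -0.001], [0.976, 0.218, -0.0], [-0.0, -0.001, -1.0]]
ft_force: [-1.1, 0.3, -0.3]
grip_width: -0.0002
gripper_force: 0.0
```

```bash
cat >> h.py <<'E'
a_=np.radians(12.3); n_=np.array([np.cos(a_),np.sin(a_)]); u_=np.array([-n_[1],n_[0]])
def nu():
    s=env.observe(); p=s['position']; print('u,n,z',(p[:2]@u_).round(4),(p[:2]@n_).round(4),p[2].round(4),'yaw',np.degrees(np.arctan2(s['tool_rot'][1][1],s['tool_rot'][0][1])).round(2),s['ft_force'].round(1),s['q'].round(0),s['time_s'])
E
python3 -c "from h import *; nu()"
```

```text
u,n,z 0.2425 0.5197 0.2306 yaw 12.62 [-1.1  0.3 -0.3] [25. 24. 71. -0. 85. 13.] 1.6833
```

Request:
step_arm --targets '[[[-0.1,0.06,0],[0,0,0]],[[-0.2,0.12,0],[0,0,0]],[[-0.3,0.18,0.03],[0,0,0]],[[-0.4,0.24,0.08],[0,0,0]],[[-0.48,0.3,0.13],[0,0,0]],[[-0.507,0.3,0.153],[0,0,0]],[[-0.507,0.3,0.153],[0,0,0]],[[-0.507,0.3,0.153],[0,0,0]]]'

```text
time_s: 2.35
position: [0.5747, 0.2212, 0.1855]
tool_rot: [[-0.22, 0.975, -0.001], [0.975, 0.22, 0.0], [0.001, -0.001, -1.0]]
ft_force: [-0.0, 0.2, -0.4]
grip_width: 0.0001
gripper_force: 0.0
```

```bash
python3 - <<'E'
from h import *
nu()
d=cam('side'); cv2.imwrite('pics/s1.png',cv2.cvtColor(cv2.resize(d['img'][90:290,250:450],(600,600)),cv2.COLOR_RGB2BGR))
E
```

```text
u,n,z 0.0937 0.6086 0.1855 yaw 12.72 [-0.   0.2 -0.4] [10. 30. 68.  0. 82. -3.] 2.35
```

View pics/s1.png

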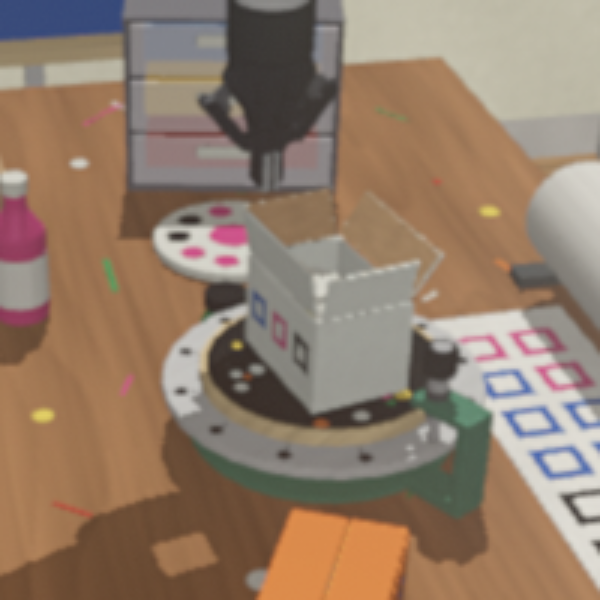

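The view shows the shut fingers at (270,165), just outside the +u short flap and clear of it. Fold it with an arc around its crease.

Request:
step_arm --targets '[[[-0.06,0,0],[0,0,0]],[[-0.1,0,0],[0,0,0]],[[-0.135,0,0],[0,0,0]],[[-0.17,0,0],[0,0,0]],[[-0.205,0,0.004],[0,0,0]],[[-0.237,0,0.018],[0,0,0]],[[-0.26,0,0.045],[0,0,0]],[[-0.27,0,0.068],[0,0,0]],[[-0.263,0,0.085],[0,0,0]],[[-0.263,0,0.085],[0,0,0]]]'

```text
time_s: 3.23
position: [0.5926, 0.1433, 0.1587]
tool_rot: [[-0.218, 0.976, -0.002], [0.976, 0.218, -0.0], [0.0, -0.002, -1.0]]
ft_force: [0.2, -0.7, -0.1]
grip_width: 0.0001
gripper_force: 0.0
```

```bash
python3 -c "from h import *; nu()"
```

```text
u,n,z 0.0138 0.6095 0.1587 yaw 12.6 [ 0.2 -0.7 -0.1] [  2.  31.  71.  -0.  78. -10.] 3.2333
```

Request:
step_arm --targets '[[[0,0,-0.12],[0,0,0]],[[0,0,-0.24],[0,0,0]],[[-0.1,0,-0.25],[0,0,0]],[[-0.2,0,-0.25],[0,0,0]],[[-0.3,0,-0.25],[0,0,0]],[[-0.4,0,-0.25],[0,0,0]],[[-0.49,0,-0.25],[0,0,0]],[[-0.5,0,-0.25],[0,0,0]],[[-0.5,0,-0.17],[0,0,0]],[[-0.5,0,-0.09],[0,0,0]]]'

```text
time_s: 4.07
position: [0.6261, -0.0028, 0.1873]
tool_rot: [[-0.218, 0.976, 0.003], [0.976, 0.218, -0.0], [-0.001, 0.003, -1.0]]
ft_force: [0.4, 0.2, 0.0]
grip_width: -0.0002
gripper_force: 0.0
```

```bash
cat > fl.py <<'E'
from h import *
nu()
for k in('top','side'):
    d=cam(k); P=cloud(d); N=P[...,:2]@n_; U=P[...,:2]@u_; Z=P[...,2]
    for nm,r in {'+u':(abs(U-.035)<.05)&(abs(N-.61)<.03),'-u':(abs(U+.09)<.05)&(abs(N-.61)<.03),'near':(abs(N-.563)<.05)&(abs(U+.027)<.045),'far':(abs(N-.656)<.05)&(abs(U+.027)<.045)}.items():
        m=r&(Z>.15)&(Z<.21); h=[]
        for z in np.arange(.15,.21,.01):
            q=m&(abs(Z-z-.005)<.005); A=(U if 'u' in nm else N)[q]; h.append('%.2f:%d(%.3f..%.3f)'%(z,q.sum(),*(np.percentile(A,[5,95]) if q.sum() else (0,0))))
        print(k,nm,h)
E
python3 fl.py
```

```text
u,n,z -0.1361 0.6112 0.1873 yaw 12.6 [0.4 0.2 0. ] [-11.  31.  66.   0.  83. -24.] 4.0667
top +u ['0.15:415(-0.001..0.037)', '0.16:56(-0.004..0.035)', '0.17:0(0.000..0.000)', '0.18:0(0.000..0.000)', '0.19:0(0.000..0.000)', '0.20:0(0.000..0.000)']
top -u ['0.15:2(-0.088..-0.088)', '0.16:17(-0.090..-0.088)', '0.17:16(-0.093..-0.091)', '0.18:17(-0.095..-0.093)', '0.19:29(-0.100..-0.095)', '0.20:4(-0.099..-0.097)']
top near ['0.15:110(0.570..0.612)', '0.16:21(0.576..0.613)', '0.17:0(0.000..0.000)', '0.18:0(0.000..0.000)', '0.19:0(0.000..0.000)', '0.20:10(0.558..0.561)']
top far ['0.15:204(0.609..0.654)', '0.16:95(0.615..0.660)', '0.17:98(0.658..0.668)', '0.18:115(0.666..0.676)', '0.19:74(0.673..0.679)', '0.20:0(0.000..0.000)']
side +u ['0.15:124(-0.008..0.033)', '0.16:3(-0.010..0.002)', '0.17:0(0.000..0.000)', '0.18:0(0.000..0.000)', '0.19:0(0.000..0.000)', '0.20:0(0.000..0.000)']
side -u ['0.15:58(-0.096..-0.089)', '0.16:41(-0.097..-0.092)', '0.17:41(-0.099..-0.094)', '0.18:38(-0.136..-0.096)', '0.19:50(-0.138..-0.099)', '0.20:11(-0.139..-0.129)']
side near ['0.15:69(0.564..0.609)', '0.16:42(0.563..0.566)', '0.17:46(0.561..0.564)', '0.18:52(0.560..0.563)', '0.19:49(0.558..0.561)', '0.20:30(0.557..0.562)']
side far ['0.15:82(0.608..0.645)', '0.16:13(0.619..0.662)', '0.17:18(0.660..0.666)', '0.18:1(0.667..0.667)', '0.19:0(0.000..0.000)', '0.20:0(0.000..0.000)']
```

Request:
step_arm --targets '[[[0.03,0,0],[0,0,0]],[[0.068,0,0],[0,0,0]],[[0.103,0,0],[0,0,0]],[[0.138,0,0.002],[0,0,0]],[[0.173,0,0.006],[0,0,0]],[[0.205,0,0.02],[0,0,0]],[[0.228,0,0.047],[0,0,0]],[[0.238,0,0.07],[0,0,0]],[[0.231,0,0.088],[0,0,0]],[[0.231,0,0.088],[0,0,0]]]'

```text
time_s: 5.0
position: [0.61, 0.0642, 0.1587]
tool_rot: [[-0.218, 0.976, -0.003], [0.976, 0.218, 0.0], [0.001, -0.003, -1.0]]
ft_force: [0.4, -0.5, -0.1]
grip_width: -0.0
gripper_force: 0.0
```

```bash
python3 fl.py
```

```text
u,n,z -0.0672 0.6097 0.1587 yaw 12.6 [ 0.4 -0.5 -0.1] [ -5.  31.  70.  -0.  78. -18.] 5.0
top +u ['0.15:146(-0.004..0.018)', '0.16:19(-0.002..0.017)', '0.17:0(0.000..0.000)', '0.18:0(0.000..0.000)', '0.19:0(0.000..0.000)', '0.20:0(0.000..0.000)']
top -u ['0.15:8(-0.066..-0.047)', '0.16:1(-0.049..-0.049)', '0.17:0(0.000..0.000)', '0.18:0(0.000..0.000)', '0.19:0(0.000..0.000)', '0.20:0(0.000..0.000)']
top near ['0.15:48(0.591..0.612)', '0.16:6(0.590..0.611)', '0.17:0(0.000..0.000)', '0.18:0(0.000..0.000)', '0.19:0(0.000..0.000)', '0.20:0(0.000..0.000)']
top far ['0.15:128(0.608..0.638)', '0.16:17(0.607..0.637)', '0.17:0(0.000..0.000)', '0.18:0(0.000..0.000)', '0.19:0(0.000..0.000)', '0.20:0(0.000..0.000)']
side +u ['0.15:74(-0.007..0.033)', '0.16:5(-0.003..0.025)', '0.17:0(0.000..0.000)', '0.18:0(0.000..0.000)', '0.19:0(0.000..0.000)', '0.20:0(0.000..0.000)']
side -u ['0.15:221(-0.094..-0.055)', '0.16:32(-0.082..-0.062)', '0.17:45(-0.082..-0.066)', '0.18:40(-0.082..-0.067)', '0.19:42(-0.083..-0.067)', '0.20:67(-0.083..-0.073)']
side near ['0.15:109(0.565..0.611)', '0.16:49(0.563..0.600)', '0.17:53(0.562..0.596)', '0.18:55(0.560..0.596)', '0.19:55(0.558..0.598)', '0.20:32(0.557..0.577)']
side far ['0.15:99(0.608..0.655)', '0.16:58(0.654..0.662)', '0.17:52(0.660..0.668)', '0.18:45(0.665..0.677)', '0.19:25(0.672..0.680)', '0.20:2(0.615..0.617)']
```

Request:
step_arm --targets '[[[0,0,-0.12],[0,0,0]],[[0,0,-0.24],[0,0,0]],[[0.06,-0.1,-0.25],[0,0,0]],[[0.1,-0.2,-0.25],[0,0,0]],[[0.133,-0.29,-0.25],[0,0,0]],[[0.133,-0.29,-0.25],[0,0,0]],[[0.133,-0.29,-0.18],[0,0,0]],[[0.133,-0.29,-0.104],[0,0,0]],[[0.133,-0.29,-0.104],[0,0,0]]]'

```text
time_s: 5.85
position: [0.5157, 0.0841, 0.1887]
tool_rot: [[-0.218, 0.976, -0.006], [0.976, 0.218, 0.0], [0.002, -0.006, -1.0]]
ft_force: [-0.5, 0.5, -1.1]
grip_width: 0.0
gripper_force: 0.0
```

```bash
python3 fl.py|grep -E "yaw|top"
```

```text
u,n,z -0.0277 0.5218 0.1887 yaw 12.56 [-0.5  0.5 -1.1] [ -4.  21.  83.  -0.  76. -16.] 5.85
top +u ['0.15:16(-0.004..0.012)', '0.16:3(-0.001..0.006)', '0.17:0(0.000..0.000)', '0.18:0(0.000..0.000)', '0.19:0(0.000..0.000)', '0.20:0(0.000..0.000)']
top -u ['0.15:178(-0.090..-0.049)', '0.16:24(-0.085..-0.052)', '0.17:0(0.000..0.000)', '0.18:0(0.000..0.000)', '0.19:0(0.000..0.000)', '0.20:0(0.000..0.000)']
top near ['0.15:0(0.000..0.000)', '0.16:0(0.000..0.000)', '0.17:0(0.000..0.000)', '0.18:0(0.000..0.000)', '0.19:0(0.000..0.000)', '0.20:0(0.000..0.000)']
top far ['0.15:254(0.622..0.654)', '0.16:184(0.632..0.661)', '0.17:176(0.659..0.669)', '0.18:187(0.666..0.676)', '0.19:115(0.673..0.680)', '0.20:0(0.000..0.000)']
```

Request:
step_arm --targets '[[[0,0.04,0],[0,0,0]],[[0,0.08,0],[0,0,0]],[[0,0.115,0],[0,0,0]],[[0,0.15,0.003],[0,0,0]],[[0,0.18,0.014],[0,0,0]],[[0,0.202,0.036],[0,0,0]],[[0,0.214,0.06],[0,0,0]],[[0,0.216,0.078],[0,0,0]],[[0,0.214,0.087],[0,0,0]],[[0,0.214,0.087],[0,0,0]]]'

```text
time_s: 6.78
position: [0.5789, 0.0984, 0.1648]
tool_rot: [[-0.218, 0.976, -0.002], [0.976, 0.218, 0.0], [0.0, -0.002, -1.0]]
ft_force: [-0.3, -0.2, -0.8]
grip_width: 0.0001
gripper_force: 0.0
```

```bash
python3 fl.py|grep -E "yaw|near|far"
```

```text
u,n,z -0.0272 0.5865 0.1648 yaw 12.61 [-0.3 -0.2 -0.8] [ -2.  29.  74.  -0.  77. -14.] 6.7833
top near ['0.15:48(0.565..0.585)', '0.16:74(0.567..0.587)', '0.17:0(0.000..0.000)', '0.18:0(0.000..0.000)', '0.19:0(0.000..0.000)', '0.20:0(0.000..0.000)']
top far ['0.15:0(0.000..0.000)', '0.16:0(0.000..0.000)', '0.17:0(0.000..0.000)', '0.18:0(0.000..0.000)', '0.19:0(0.000..0.000)', '0.20:0(0.000..0.000)']
side near ['0.15:68(0.564..0.581)', '0.16:224(0.567..0.607)', '0.17:36(0.573..0.597)', '0.18:46(0.573..0.598)', '0.19:40(0.573..0.598)', '0.20:40(0.572..0.599)']
side far ['0.15:153(0.619..0.654)', '0.16:125(0.607..0.660)', '0.17:109(0.660..0.668)', '0.18:117(0.666..0.677)', '0.19:61(0.673..0.680)', '0.20:1(0.610..0.610)']
```

Request:
step_arm --targets '[[[0,0,0.01],[0,0,0]],[[0,0,0.01],[0,0,0]],[[0,0,-0.11],[0,0,0]],[[0,0,-0.23],[0,0,0]],[[0,0.11,-0.25],[0,0,0]],[[0,0.22,-0.25],[0,0,0]],[[0,0.33,-0.25],[0,0,0]],[[0,0.428,-0.25],[0,0,0]],[[0,0.428,-0.25],[0,0,0]],[[0,0.428,-0.17],[0,0,0]]]'

```text
time_s: 7.72
position: [0.7072, 0.1267, 0.2195]
tool_rot: [[-0.219, 0.976, 0.008], [0.976, 0.219, 0.0], [-0.002, 0.007, -1.0]]
ft_force: [0.6, -0.2, 0.9]
grip_width: 0.0001
gripper_force: 0.0
```

```bash
python3 fl.py|grep -E "yaw|near|far"
```

```text
u,n,z -0.0269 0.7179 0.2195 yaw 12.62 [ 0.6 -0.2  0.9] [  1.  40.  43.  -0.  96. -12.] 7.7167
top near ['0.15:163(0.565..0.611)', '0.16:455(0.569..0.607)', '0.17:0(0.000..0.000)', '0.18:0(0.000..0.000)', '0.19:0(0.000..0.000)', '0.20:0(0.000..0.000)']
top far ['0.15:205(0.611..0.653)', '0.16:108(0.607..0.659)', '0.17:60(0.659..0.668)', '0.18:47(0.667..0.675)', '0.19:29(0.674..0.679)', '0.20:0(0.000..0.000)']
side near ['0.15:90(0.564..0.598)', '0.16:275(0.569..0.608)', '0.17:0(0.000..0.000)', '0.18:0(0.000..0.000)', '0.19:0(0.000..0.000)', '0.20:0(0.000..0.000)']
side far ['0.15:169(0.616..0.654)', '0.16:139(0.607..0.661)', '0.17:108(0.659..0.669)', '0.18:118(0.666..0.676)', '0.19:58(0.673..0.679)', '0.20:0(0.000..0.000)']
```

Request:
step_arm --targets '[[[0,0,0.105],[0,0,0]],[[0,-0.05,0.105],[0,0,0]],[[0,-0.1,0.105],[0,0,0]],[[0,-0.14,0.105],[0,0,0]],[[0,-0.175,0.105],[0,0,0]],[[0,-0.21,0.108],[0,0,0]],[[0,-0.245,0.122],[0,0,0]],[[0,-0.266,0.148],[0,0,0]],[[0,-0.276,0.175],[0,0,0]],[[0,-0.272,0.195],[0,0,0]]]'

```text
time_s: 8.65
position: [0.6248, 0.1085, 0.1608]
tool_rot: [[-0.218, 0.976, 0.002], [0.976, 0.218, -0.0], [-0.001, 0.002, -1.0]]
ft_force: [-17.4, 1.2, 65.0]
grip_width: -0.0001
gripper_force: 32.7
```

Request:
step_arm --targets '[[[0,0,0],[0,0,0]],[[0,0,0.003],[0,0,0]]]'

```text
time_s: 8.82
position: [0.6261, 0.1088, 0.161]
tool_rot: [[-0.218, 0.976, 0.005], [0.976, 0.218, -0.0], [-0.001, 0.005, -1.0]]
ft_force: [-7.2, -0.3, 25.4]
grip_width: 0.0
gripper_force: 12.8
```

```bash
python3 fl.py|grep -E "yaw|near|far"
```

```text
u,n,z -0.0271 0.6349 0.161 yaw 12.61 [-7.2 -0.3 25.4] [ -1.  33.  66.   0.  80. -13.] 8.8167
top near ['0.15:59(0.565..0.611)', '0.16:135(0.569..0.608)', '0.17:0(0.000..0.000)', '0.18:0(0.000..0.000)', '0.19:0(0.000..0.000)', '0.20:0(0.000..0.000)']
top far ['0.15:58(0.611..0.637)', '0.16:93(0.609..0.645)', '0.17:0(0.000..0.000)', '0.18:0(0.000..0.000)', '0.19:0(0.000..0.000)', '0.20:0(0.000..0.000)']
side near ['0.15:75(0.564..0.596)', '0.16:294(0.569..0.609)', '0.17:0(0.000..0.000)', '0.18:0(0.000..0.000)', '0.19:0(0.000..0.000)', '0.20:5(0.604..0.611)']
side far ['0.15:63(0.614..0.649)', '0.16:191(0.608..0.651)', '0.17:43(0.621..0.646)', '0.18:44(0.620..0.647)', '0.19:37(0.622..0.643)', '0.20:53(0.614..0.661)']
```

Request:
step_arm --targets '[[[0,0,-0.1],[0,0,0]],[[0,0,-0.22],[0,0,0]],[[-0.1,0.02,-0.33],[0,0,0]],[[-0.2,0.04,-0.36],[0,0,0]],[[-0.3,0.057,-0.36],[0,0,0]],[[-0.39,0.057,-0.36],[0,0,0]],[[-0.39,0.057,-0.36],[0,0,0]],[[-0.39,0.057,-0.36],[0,0,0]]]' --jaw 60

```text
time_s: 9.58
position: [0.6677, -0.003, 0.2648]
tool_rot: [[-0.216, 0.976, -0.001], [0.976, 0.216, 0.0], [0.0, -0.001, -1.0]]
ft_force: [-0.3, 1.1, -0.1]
grip_width: 0.0603
gripper_force: 0.0
```

```bash
python3 fl.py; python3 - <<'E'
from h import *
w=cam('wrist'); s=cam('side'); t=cam('top')
q=proj(w,[.668,-.002,.144]); print(q, -w['R'].T@w['t'])
np.savez('w1.npz',**{k:w[k] for k in('img','z_map','R','t','K')})
im=cv2.resize(s['img'][120:270,290:440],(400,400)); ww=cv2.resize(w['img'],(400,300)); ww=np.vstack([ww,np.zeros((100,400,3),np.uint8)])
cv2.imwrite('pics/k1.png',cv2.cvtColor(np.hstack([im,ww]),cv2.COLOR_RGB2BGR))
P=cloud(w); m=(abs(P[...,2]-.144)<.003)&(np.hypot(P[...,0]-.667,P[...,1]+.003)<.03)
pts=P[m]; print(len(pts), cv2.minEnclosingCircle(pts[:,:2].astype(np.float32)), pts.mean(0))
E
```

```text
u,n,z -0.1452 0.6517 0.2648 yaw 12.48 [-0.3  1.1 -0.1] [-10.  33.  49.   0.  98. -23.] 9.5833
top +u ['0.15:124(0.004..0.038)', '0.16:296(0.001..0.035)', '0.17:0(0.000..0.000)', '0.18:0(0.000..0.000)', '0.19:0(0.000..0.000)', '0.20:0(0.000..0.000)']
top -u ['0.15:0(0.000..0.000)', '0.16:0(0.000..0.000)', '0.17:0(0.000..0.000)', '0.18:0(0.000..0.000)', '0.19:0(0.000..0.000)', '0.20:0(0.000..0.000)']
top near ['0.15:22(0.586..0.613)', '0.16:61(0.582..0.610)', '0.17:0(0.000..0.000)', '0.18:0(0.000..0.000)', '0.19:0(0.000..0.000)', '0.20:0(0.000..0.000)']
top far ['0.15:52(0.610..0.651)', '0.16:117(0.608..0.650)', '0.17:0(0.000..0.000)', '0.18:0(0.000..0.000)', '0.19:0(0.000..0.000)', '0.20:0(0.000..0.000)']
side +u ['0.15:35(-0.010..0.032)', '0.16:175(-0.012..0.033)', '0.17:0(0.000..0.000)', '0.18:0(0.000..0.000)', '0.19:0(0.000..0.000)', '0.20:0(0.000..0.000)']
side -u ['0.15:117(-0.095..-0.050)', '0.16:223(-0.091..-0.043)', '0.17:0(0.000..0.000)', '0.18:0(0.000..0.000)', '0.19:0(0.000..0.000)', '0.20:0(0.000..0.000)']
side near ['0.15:79(0.564..0.603)', '0.16:292(0.568..0.609)', '0.17:0(0.000..0.000)', '0.18:0(0.000..0.000)', '0.19:0(0.000..0.000)', '0.20:0(0.000..0.000)']
side far ['0.15:62(0.614..0.653)', '0.16:238(0.608..0.651)', '0.17:0(0.000..0.000)', '0.18:0(0.000..0.000)', '0.19:0(0.000..0.000)', '0.20:0(0.000..0.000)']
[316.2829227  228.65396702] [0.65028341 0.07463875 0.40880757]
1356 ((0.6683477759361267, -0.0030048200860619545), 0.0145253362134099) [ 0.6680415  -0.00197974  0.14465431]
```

View pics/k1.png

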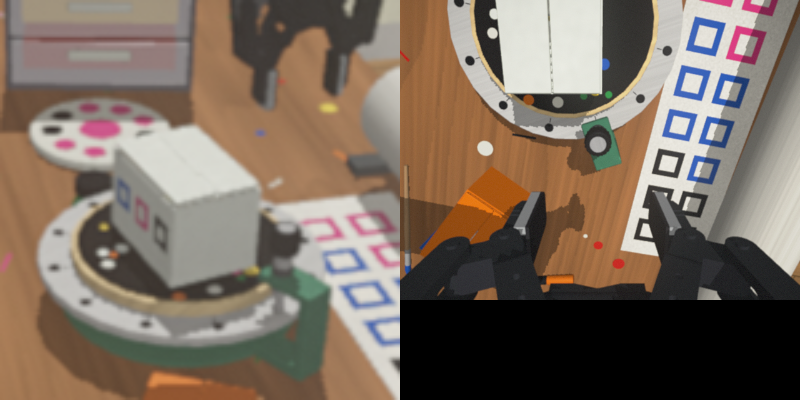

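The left half shows the carton closed and in place. In the wrist view the knob is at (598,145) in the composite, on its own under the gripper. Fitted position is (0.668,-0.003) with radius 14.5 mm, which matches the description. Descending to the knob.

Request:
step_arm --targets '[[[0,0,0.1],[0,0,0]],[[0,0,0.2],[0,0,0]],[[0,0,0.28],[0,0,0]],[[0,0,0.36],[0,0,0]],[[0,0,0.42],[0,0,0]],[[0,0,0.47],[0,0,0]],[[0,0,0.51],[0,0,0]],[[0,0,0.51],[0,0,0]],[[0,0,0.51],[0,0,0]]]'

```text
time_s: 10.58
position: [0.6673, -0.0011, 0.1123]
tool_rot: [[-0.219, 0.976, -0.001], [0.976, 0.219, 0.0], [0.0, -0.001, -1.0]]
ft_force: [-0.4, 0.2, 0.2]
grip_width: 0.06
gripper_force: 0.0
```

Request:
step_arm --targets '[[[0,0,0],[0,0,0]],[[0,0,0],[0,0,0]],[[0,0,0],[0,0,0]],[[0,0,0],[0,0,0]],[[0,0,0],[0,0,0]],[[0,0,0],[0,0,0]],[[0,0,0],[0,0,0]],[[0,0,0],[0,0,0]]]' --jaw 0 --grip_force 70

```text
time_s: 11.25
position: [0.6681, -0.0017, 0.1136]
tool_rot: [[-0.218, 0.976, 0.003], [0.976, 0.218, -0.0], [-0.001, 0.003, -1.0]]
ft_force: [0.7, 1.9, 5.3]
grip_width: 0.0261
gripper_force: 68.7
```

Request:
step_arm --targets '[[[0,0,-0.01],[0,0,0]],[[0,0,-0.02],[0,0,0]],[[0,0,-0.03],[0,0,0]],[[0,0,-0.04],[0,0,0]],[[0,0,-0.048],[0,0,0]],[[0,0,-0.054],[0,0,0]],[[0,0,-0.054],[0,0,0]],[[0,0,-0.054],[0,0,0]]]'

```text
time_s: 11.92
position: [0.6679, -0.0016, 0.1268]
tool_rot: [[-0.218, 0.976, -0.0], [0.976, 0.218, 0.001], [0.001, 0.0, -1.0]]
ft_force: [7.4, 1.0, -12.0]
grip_width: 0.0262
gripper_force: 69.6
```

```bash
cat > k.py <<'E'
from h import *
nu()
for k in ('side','top','wrist'):
    d=cam(k); P=cloud(d); m=(np.hypot(P[...,0]-.668,P[...,1]+.002)<.011)&(P[...,2]>.1)&(P[...,2]<.17); print(k,m.sum(), np.percentile(P[...,2][m],[5,50,95]) if m.sum() else '')
    if k=='side': cv2.imwrite('pics/k2.png',cv2.cvtColor(cv2.resize(d['img'][130:270,310:450],(560,560)),cv2.COLOR_RGB2BGR))
E
python3 k.py
```

```text
u,n,z -0.1439 0.6522 0.1268 yaw 12.6 [  7.4   1.  -12. ] [-10.  38.  63.   0.  79. -23.] 11.9167
side 85 [0.10233056 0.11522948 0.15814532]
top 0 
wrist 4724 [0.10430605 0.15778139 0.15894907]
```

View pics/k2.png

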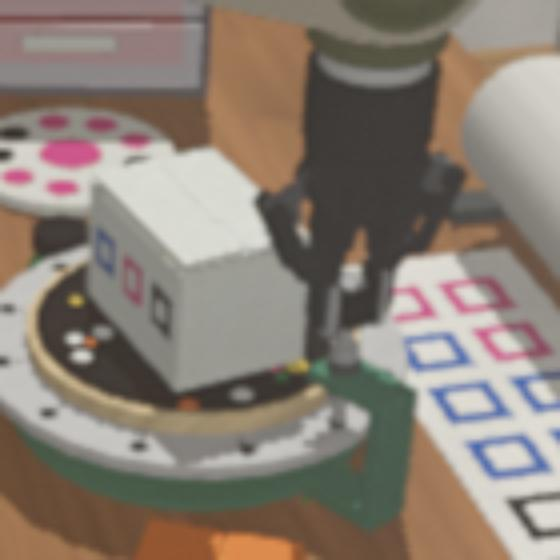

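The gripper holds the knob at about (345,290). Its top rose from 0.1447 to about 0.1583, so roughly 13.5 mm of lift. I'll pull on to the stop.

Request:
step_arm --targets '[[[0,0,-0.004],[0,0,0]],[[0,0,-0.008],[0,0,0]],[[0,0,-0.008],[0,0,0]],[[0,0,-0.008],[0,0,0]],[[0,0,-0.008],[0,0,0]],[[0,0,-0.008],[0,0,0]]]'

```text
time_s: 12.57
position: [0.6679, -0.0016, 0.1288]
tool_rot: [[-0.218, 0.976, -0.001], [0.976, 0.218, 0.001], [0.001, -0.0, -1.0]]
ft_force: [8.8, 0.8, -13.1]
grip_width: 0.0265
gripper_force: 70.8
```

```bash
python3 k.py; python3 fl.py | grep side
```

```text
u,n,z -0.1439 0.6522 0.1288 yaw 12.6 [  8.8   0.8 -13.1] [-10.  38.  62.   0.  79. -23.] 12.5667
side 93 [0.10148122 0.11758168 0.15988698]
top 0 
wrist 4803 [0.10438167 0.1598607  0.16102634]
side +u ['0.15:36(-0.012..0.035)', '0.16:182(-0.013..0.032)', '0.17:0(0.000..0.000)', '0.18:0(0.000..0.000)', '0.19:0(0.000..0.000)', '0.20:0(0.000..0.000)']
side -u ['0.15:107(-0.096..-0.046)', '0.16:196(-0.091..-0.044)', '0.17:3(-0.140..-0.135)', '0.18:20(-0.139..-0.133)', '0.19:16(-0.140..-0.130)', '0.20:11(-0.137..-0.130)']
side near ['0.15:93(0.565..0.594)', '0.16:280(0.569..0.610)', '0.17:0(0.000..0.000)', '0.18:0(0.000..0.000)', '0.19:0(0.000..0.000)', '0.20:0(0.000..0.000)']
side far ['0.15:51(0.614..0.650)', '0.16:219(0.607..0.650)', '0.17:0(0.000..0.000)', '0.18:0(0.000..0.000)', '0.19:0(0.000..0.000)', '0.20:0(0.000..0.000)']
```

Request:
step_arm --targets '[[[0,0,-0.004],[0,0,0]],[[0,0,-0.004],[0,0,0]],[[0,0,-0.004],[0,0,0]],[[0,0,-0.004],[0,0,0]],[[0,0,-0.004],[0,0,0]]]'

```text
time_s: 13.23
position: [0.6678, -0.0016, 0.1288]
tool_rot: [[-0.218, 0.976, -0.002], [0.976, 0.218, 0.001], [0.001, -0.001, -1.0]]
ft_force: [11.4, 1.3, -19.8]
grip_width: 0.0264
gripper_force: 70.8
```

```bash
python3 k.py
```

```text
u,n,z -0.1438 0.6521 0.1288 yaw 12.6 [ 11.4   1.3 -19.8] [-10.  38.  62.   0.  79. -23.] 13.2333
side 93 [0.10193266 0.11561874 0.16030687]
top 0 
wrist 4772 [0.10438817 0.1598899  0.16105102]
```

The height stayed the same while the force rose to 20 N, so the plunger is at its stop. Handing in.

```bash
python3 -c "from h import *; print(close_job())"
```

```text
the job is handed in; nothing more can be done
None
```

The carton is closed, short flaps first and long flaps over them, and still in its place. The gripper is holding the plunger knob at its stop, about 15 mm up by camera, so the pin should be clear; I handed the job in, but it returned no verdict.

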